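# Find the loose bearing-block bolt and hold its cap open

## Robot

A 6-joint arm with a two-finger parallel gripper is mounted at the origin on a cart in front of the work surface, level with it; the furniture and walls round the work are solid. World frame = base frame: x ahead of the robot, y to its left, z up, the work surface at z = 0. Lengths are in m, angles in rad, forces in N, time in s.
With the tool pointing down it reaches from about 0.3 to 0.875 m from the base axis. Payload 6.4 kg.
Tool frame: the origin (TCP) lies midway between the tips of the shut fingers; the grasp point (between the pads) lies 19 mm behind it; z points along the fingers, y is the line along which they close (so a half turn about z gives the same grasp; the last joint's range is limited). The gripper opens to 85 mm and grips with 20 to 120 N. Pads are 22 mm wide; open, the fingers measure 114 mm over their backs; the gripper's body (76 mm by 85 mm) begins 54 mm behind the grasp point. The pads swing forward as they close: fully open they stand 13 mm farther back than shut.
Start: joints at [-1.534, 0.181, 1.607, -0, 1.354, -0.206], TCP at [0.138, -0.558, 0.231] pointing down, gripper open.
Joint ranges: [-2.99, 2.99], [-0.89, 2.07], [0.3, 2.58], [-1.14, 4.28], [0, 2.63], [-3.12, 3.12]. Speed limits (rad/s): [2.57, 2.57, 3.01, 3.14, 3.14, 3.14].

## Interface

Orientations are given as a unit quaternion [w, x, y, z].
In Python, from bench import ctrl gives the robot as it stands. The module is installed in compiled form; this text tells all that it offers.
- The arm moves only by the tool move_arm, never from a script. Its argument "plan" is one flat list of numbers, 6 for each row, row after row: the shift along the world's x, y, z in units of 50 mm (1.0 is 50 mm), then the turn, a rotation vector about the world's x, y, z in rad. A call has 1 to 10 rows; each row is the pose to reach, as a shift and turn from the pose commanded when the call began; what a row does not reach only later rows make up. A row lasts 1/8 s, in which the tool goes at most 62.5 mm and 10.7 degrees, less where a joint would pass 70% of its speed; a pose out of reach is approached as far as the arm can. A call with a gripper value outside its range is refused whole. "grip" is the finger opening in mm, from 0 to 85.4, set as the call begins (left out, the last holds). The fingers move at their own pace and stop on an object; the grip force is fixed at half the most. Time passes only in rows, so rows that repeat a pose let the fingers close. It gives the time, the measured TCP pose, the force, the opening and the grip force at its end, in the units of the state.
- ctrl.get_obs(): the state, without advancing time (a new reading comes with each control period).
- ctrl.camera(name): name is "scene" or "side" or "wrist"; returns a dict with "pixels" (384x512x3 uint8, red, green, blue), "fx", "fy", "cx", "cy" (pixels), "origin" and "attitude" of the camera in the world. Camera axes: x right, y down, z forward; pixel columns grow to the right and rows downward; lengths in m; the calibration is good to about 2 mm. A picture is of the moment at which its call begins. There is no depth.
- ctrl.hand_in(): hands the job in; it is judged then, once.
The state is a dict: "time_s": time; "q": joint angles; "dq": joint speeds; "joint_efforts": joint torques, N m; "eef_pos": TCP position; "eef_rot": TCP orientation; "wrist_force": force on the tool from outside, world axes, zero at the start; "torque": the same for the moment, N m; "opening": opening from 0.0 (shut) to 1.0 (fully open); "grasp_force": force on a finger pad.
Only numpy, scipy, OpenCV 4.12 (cv2) and the standard library are available. Lean on these libraries where they do the work, as an engineer would, in place of code of your own. Each camera call takes 0.05 s, during which the arm holds its last target. There are 200 camera calls.

## Task

One of the three green bearing blocks has a loose bolt: with the caps shut, press down on the bolt heads one after another until you find the one that gives, and push that one fully down. Then take the lifting pin of the same block's hinged cap, swing the cap well past half-way open and finish while still holding it there, so that the bearing can be inspected. Do not lift the caps of the other blocks, and leave the loose nuts and the loose bolt on the bench where they are.

Things in the scene. Friction and masses are not known exactly. Their poses are not given: they have to be found in the camera images.
- block_a_centre (a point): Bearing block A: green, fixed to the bench, about 120 long (x) x 66 wide (y) x 82 mm high; the three blocks look the same and stand in any order, turned up to 0.25 rad. Point on the bench under the block (z = 0). Its x axis points from the bolt (front) to the cap's hinge (back), z up.
- bolt_a_top (a point): Centre of the top face of block A's hexagonal steel bolt head (24 mm across flats, 12 mm thick, on a vertical shank), 70 mm above the bench at the start, 44 mm in front of the block's point (along its -x). The point goes down with the bolt.
- bolt_a (a joint): How far bolt A has been pushed down, m. 0 at the start for all three. A tight bolt gives less than 2 mm even under 25 N; the loose one slides down under about 5 N, to a stop at 10.5 mm, and stays where it is left.
- cap_a_pin (a point): Grip point on the lifting pin of block A's hinged cap: a round steel pin of 10 mm diameter that sticks out level along the block's -y (to the right as the robot sees it), with a red ball of 16 mm at its end. The pin is clear from 26 mm to 76 mm from the block's middle plane; this point lies on its axis 55 mm from the middle plane, at the start 66 mm above the bench and 15 mm in front of the block's point. It moves with the cap.
- cap_a_hinge (a point): Point on the hinge axis of cap A, fixed, 55 mm behind the block's point and 62.5 mm above the bench. The axis is level, along the block's y; the pin's axis runs parallel to it, 70 mm away in front.
- cap_a (a joint): Opening angle of cap A, rad: 0 shut (as at the start), 1.3 fully open. The pin rises and swings back towards the hinge. The cap weighs about 0.25 kg, turns freely, is not locked by the bolt, and falls shut when let go at any angle.
- block_b_centre (a point): Bearing block B: green, fixed to the bench, about 120 long (x) x 66 wide (y) x 82 mm high; the three blocks look the same and stand in any order, turned up to 0.25 rad. Point on the bench under the block (z = 0). Its x axis points from the bolt (front) to the cap's hinge (back), z up.
- bolt_b_top (a point): Centre of the top face of block B's hexagonal steel bolt head (24 mm across flats, 12 mm thick, on a vertical shank), 70 mm above the bench at the start, 44 mm in front of the block's point (along its -x). The point goes down with the bolt.
- bolt_b (a joint): How far bolt B has been pushed down, m. 0 at the start for all three. A tight bolt gives less than 2 mm even under 25 N; the loose one slides down under about 5 N, to a stop at 10.5 mm, and stays where it is left.
- cap_b_pin (a point): Grip point on the lifting pin of block B's hinged cap: a round steel pin of 10 mm diameter that sticks out level along the block's -y (to the right as the robot sees it), with a red ball of 16 mm at its end. The pin is clear from 26 mm to 76 mm from the block's middle plane; this point lies on its axis 55 mm from the middle plane, at the start 66 mm above the bench and 15 mm in front of the block's point. It moves with the cap.
- cap_b_hinge (a point): Point on the hinge axis of cap B, fixed, 55 mm behind the block's point and 62.5 mm above the bench. The axis is level, along the block's y; the pin's axis runs parallel to it, 70 mm away in front.
- cap_b (a joint): Opening angle of cap B, rad: 0 shut (as at the start), 1.3 fully open. The pin rises and swings back towards the hinge. The cap weighs about 0.25 kg, turns freely, is not locked by the bolt, and falls shut when let go at any angle.
- block_c_centre (a point): Bearing block C: green, fixed to the bench, about 120 long (x) x 66 wide (y) x 82 mm high; the three blocks look the same and stand in any order, turned up to 0.25 rad. Point on the bench under the block (z = 0). Its x axis points from the bolt (front) to the cap's hinge (back), z up.
- bolt_c_top (a point): Centre of the top face of block C's hexagonal steel bolt head (24 mm across flats, 12 mm thick, on a vertical shank), 70 mm above the bench at the start, 44 mm in front of the block's point (along its -x). The point goes down with the bolt.
- bolt_c (a joint): How far bolt C has been pushed down, m. 0 at the start for all three. A tight bolt gives less than 2 mm even under 25 N; the loose one slides down under about 5 N, to a stop at 10.5 mm, and stays where it is left.
- cap_c_pin (a point): Grip point on the lifting pin of block C's hinged cap: a round steel pin of 10 mm diameter that sticks out level along the block's -y (to the right as the robot sees it), with a red ball of 16 mm at its end. The pin is clear from 26 mm to 76 mm from the block's middle plane; this point lies on its axis 55 mm from the middle plane, at the start 66 mm above the bench and 15 mm in front of the block's point. It moves with the cap.
- cap_c_hinge (a point): Point on the hinge axis of cap C, fixed, 55 mm behind the block's point and 62.5 mm above the bench. The axis is level, along the block's y; the pin's axis runs parallel to it, 70 mm away in front.
- cap_c (a joint): Opening angle of cap C, rad: 0 shut (as at the start), 1.3 fully open. The pin rises and swings back towards the hinge. The cap weighs about 0.25 kg, turns freely, is not locked by the bolt, and falls shut when let go at any angle.
- nut_3_centre (a point): Loose rusty hexagon nut, 30 x 34 x 24 mm, at the front of the bench; its middle. Bystander.
- nut_1: Loose dark hexagon nut, 24 x 27 x 19 mm, at the back of the bench; its underside. Bystander.
- nut_2: Loose grey hexagon nut, 19 x 22 x 16 mm, at the back of the bench; its underside. Bystander.
- m16_centre (a point): Loose rusty bolt, 65 mm tall, standing on its head at the front left of the bench; its middle. Bystander.

How it is judged:
On the way:
1. the loose bolt is found and pushed down by more than 6 mm while all caps are shut (value of joint any of bolt_a, bolt_b, bolt_c above 0.006 m and value of joint each of cap_a, cap_b, cap_c below 0.1 rad), for 0.2 s.
At the end, for the whole second after the job is handed in: The cap of the block whose bolt has sunk (more than 6 mm) is held by the fingers, at rest, more than 0.62 rad open (fully open is 1.3); the other two caps are shut (under 0.1 rad) (((value of joint bolt_a above 0.006 m and value of joint cap_a above 0.62 rad and contact force between the fingers and cap_a above 0.3 N and velocity of joint cap_a between -0.15 and 0.15 rad/s and value of joint each of cap_b, cap_c below 0.1 rad) or (value of joint bolt_b above 0.006 m and value of joint cap_b above 0.62 rad and contact force between the fingers and cap_b above 0.3 N and velocity of joint cap_b between -0.15 and 0.15 rad/s and value of joint each of cap_a, cap_c below 0.1 rad) or (value of joint bolt_c above 0.006 m and value of joint cap_c above 0.62 rad and contact force between the fingers and cap_c above 0.3 N and velocity of joint cap_c between -0.15 and 0.15 rad/s and value of joint each of cap_a, cap_b below 0.1 rad))); the arm keeps its last pose, push and grip.
It fails at once if a cap is lifted (over 0.3 rad) on a block whose bolt has not been found loose and pushed down ((value of joint cap_a above 0.3 rad and value of joint bolt_a below 0.005 m) or (value of joint cap_b above 0.3 rad and value of joint bolt_b below 0.005 m) or (value of joint cap_c above 0.3 rad and value of joint bolt_c below 0.005 m)).
It fails at once if a loose nut or the loose bolt on the bench is moved by more than 30 mm (distance of any of nut_3_centre, m16_centre, nut_1, nut_2 from where it was at the start of the episode above 0.03 m).
It also fails if it takes over 64 s, if anything falls off the work surface, if the arm or the gripper's body presses on something with over 40 N, if the wrist force passes 120 N, or if a joint passes its speed limit or range.

## Working session

There is one attempt and no reset: what is moved stays moved. The work goes in short steps, Python scripts to look and compute and a tool call to move; the robot and the scene stay as the last step left them, time stands still between calls to the robot, and variables do not carry over. Pictures are saved under pics/ and viewed, at most 10 in all, crops included, and the job is handed in when it is done.

Besides the shell and the picture viewer there is one more tool, called after "Request:" by a JSON object that holds its "op" and its "data". move_arm: Moves the arm, as the interface text tells. Its arguments: {"type":"object","properties":{"plan":{"type":"array"},"grip":{"type":"number"}},"required":["plan"]}

```bash
mkdir -p pics
cat > h.py <<'E'
import numpy as np, cv2
from bench import ctrl
from scipy.spatial.transform import Rotation as R
def rot(a):
    a=np.array(a,float)
    return a if a.shape==(3,3) else R.from_quat(a[[1,2,3,0]]).as_matrix()
def snap(n,f):
    c=ctrl.camera(n); cv2.imwrite('pics/'+f+'.png',c['pixels'][:,:,::-1]); return c
def ray(c,u,v,z):
    d=rot(c['attitude'])@[(u-c['cx'])/c['fx'],(v-c['cy'])/c['fy'],1]; o=np.array(c['origin'])
    return o+d*(z-o[2])/d[2]
E
python3 - <<'E'
from h import *
a=snap('scene','s1')['pixels'];b=snap('side','d1')
import pickle
c=ctrl.camera('scene')
for k in (c,b): print({x:k[x] for x in k if x!='pixels'})
cv2.imwrite('pics/both.png',cv2.resize(np.hstack([a,b['pixels']])[:,:,::-1],(800,300)))
cv2.imwrite('pics/s1b.png',cv2.resize(a[:,:,::-1],(800,600),interpolation=cv2.INTER_CUBIC))
print(ctrl.get_obs())
E
```

```text
{'fx': 390.41146373880105, 'fy': 390.41146373880105, 'cx': 256.945801055722, 'cy': 192.52401692932895, 'origin': array([-0.06961026,  0.43896241,  0.42281789]), 'attitude': array([ 0.23393703, -0.37740274,  0.74691903, -0.49492686])}
{'fx': 457.7638384867973, 'fy': 457.7638384867973, 'cx': 256.6519861748189, 'cy': 184.91195076338147, 'origin': array([ 0.30406089, -0.87999489,  0.48510969]), 'attitude': array([-0.53630786,  0.83338122, -0.11832608,  0.06203685])}
{'time_s': 0.15, 'q': array([-1.53430436e+00,  1.81364622e-01,  1.60775061e+00,  1.67897021e-05,
        1.35385469e+00, -2.06294568e-01]), 'dq': array([-0.00075317, -0.00321789, -0.00425626, -0.00093141,  0.0009865 ,
        0.00029305]), 'joint_efforts': array([ 9.56250187e-04, -4.45260966e+01, -3.51692855e+01, -2.67678015e-04,
        5.78248728e-03, -3.35952961e-06]), 'eef_pos': array([ 0.13824418, -0.55769634,  0.23060776]), 'eef_rot': array([-6.85459352e-04,  9.92640865e-01,  1.21093510e-01,  6.65630901e-05]), 'wrist_force': array([-0.30122374,  0.31454554, -0.3674483 ]), 'torque': array([-0.02480827, -0.05057707, -0.00238903]), 'grasp_force': 0.0, 'opening': 1.001872446961194}
```

View pics/s1b.png

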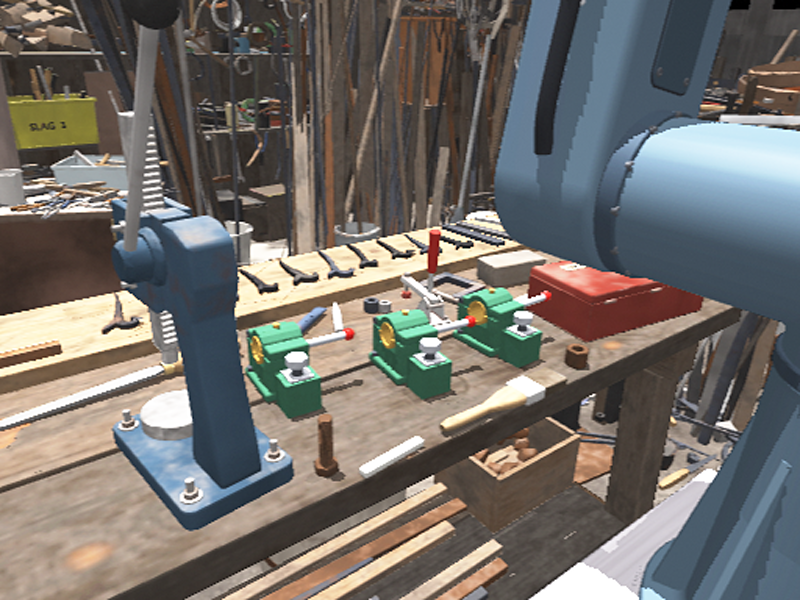

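View pics/d1.png

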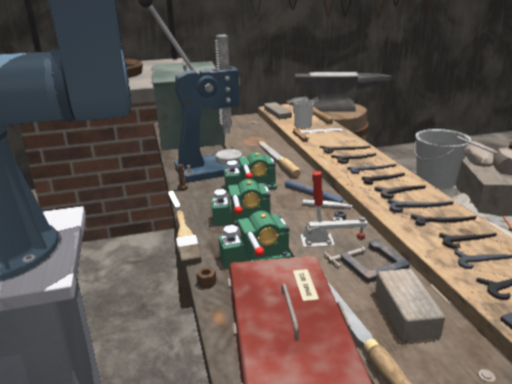

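The scene view shows the bolt heads at about (297,358), (429,345) and (521,318), with red pin balls at (348,334), (471,321) and (547,296), at 800x600. The side view shows the same three blocks in a column around (245,170–245). I'll enlarge both views.

Run:
```python
from h import *
a=cv2.imread('pics/s1.png')[175:275,155:355];b=cv2.imread('pics/d1.png')[145:265,205:305]
cv2.imwrite('pics/ca.png',cv2.resize(a,None,fx=4,fy=4,interpolation=cv2.INTER_CUBIC))
cv2.imwrite('pics/cb.png',cv2.resize(b,None,fx=5,fy=5,interpolation=cv2.INTER_CUBIC))
```

```text
(no output)
```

View pics/ca.png

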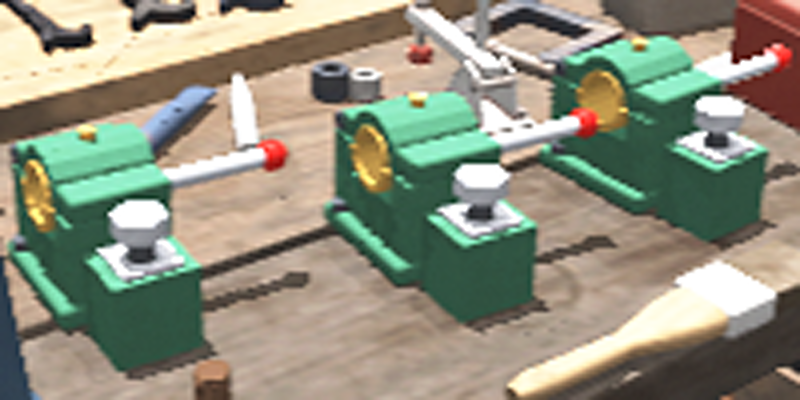

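View pics/cb.png

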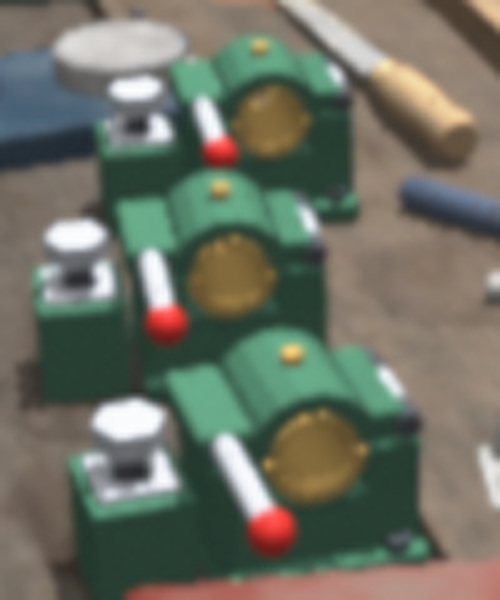

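Crops: in the scene crop, bolt tops are at (140,212), (482,177), (720,106) and balls at (273,154), (584,122), (782,56). In the side crop, bolt tops are at (136,89), (77,236), (130,415) and balls at (221,151), (167,323), (272,530). Next I'll triangulate.

Run:
```python
from h import *
from scipy.optimize import least_squares
c=ctrl.camera('scene');d=ctrl.camera('side')
A=np.array([[140,212],[482,177],[720,106],[273,154],[584,122],[782,56]])/4+[155,175]-.4
B=np.array([[136,89],[77,236],[130,415],[221,151],[167,323],[272,530]])/5+[205,145]-.4
def tri(p,q):
    os,ds=[],[]
    for k,(u,v) in ((c,p),(d,q)):
        x=rot(k['attitude'])@[(u-k['cx'])/k['fx'],(v-k['cy'])/k['fy'],1];os.append(np.array(k['origin']));ds.append(x/np.linalg.norm(x))
    P=[np.eye(3)-np.outer(x,x) for x in ds]
    return np.linalg.solve(P[0]+P[1],P[0]@os[0]+P[1]@os[1])
T=[]
for i in range(6):
    z=.07 if i<3 else .066
    t=tri(A[i],B[i]);T.append(t);print('tri',t.round(4),ray(c,*A[i],z).round(4)[:2],ray(d,*B[i],z).round(4)[:2])
for i in range(3):
    v=T[i+3]-T[i]; yaw=np.arctan2(v[1],v[0])-np.arctan2(-82,29)
    ex=np.array([np.cos(yaw),np.sin(yaw)]);ey=np.array([-ex[1],ex[0]]);ctr=T[i][:2]+.044*ex
    print(i,'len',np.hypot(*v[:2]),'yaw',yaw,'ctr',ctr,'pin',ctr-.015*ex-.055*ey,'hinge',ctr+.055*ex)
```

```text
tri [0.5108 0.1442 0.0687] [0.5082 0.1454] [0.5103 0.1414]
tri [ 0.45   -0.0117  0.0678] [ 0.4447 -0.0081] [ 0.4504 -0.0143]
tri [ 0.4382 -0.1703  0.0696] [ 0.4353 -0.1684] [ 0.4395 -0.1689]
tri [0.5312 0.0584 0.067 ] [0.5304 0.0581] [0.533  0.0632]
tri [ 0.469  -0.0986  0.0668] [ 0.4685 -0.099 ] [ 0.4702 -0.0957]
tri [ 0.4676 -0.2564  0.0682] [ 0.4687 -0.2593] [ 0.4698 -0.2516]
0 len 0.08818076488617368 yaw -0.10670499113391263 ctr [0.55452108 0.13946945] pin [0.53374875 0.08637981] hinge [0.60920826 0.13361181]
1 len 0.08891277714923651 yaw -0.12484734181772339 ctr [ 0.49367077 -0.01722188] pin [ 0.47193874 -0.06992595] hinge [ 0.54824269 -0.02407066]
2 len 0.09107034362195329 yaw -0.010944081396464522 ctr [ 0.48222083 -0.17073401] pin [ 0.46661982 -0.22556656] hinge [ 0.53721754 -0.17133592]
```

Request:
{"op": "move_arm", "data": {"plan": [0.6,0.78,0,0,0,0.12,1.2,1.55,0,0,0,0.24,1.8,2.33,0,0,0,0.37,2.4,3.1,0,0,0,0.49,3.0,3.88,0,0,0,0.61,3.6,4.65,0,0,0,0.73,4.2,5.43,0,0,0,0.85,4.8,6.2,0,0,0,0.98,5.4,6.98,0,0,0,1.1,6.0,7.75,0,0,0,1.22], "grip": 0}}

```text
time_s: 1.5
eef_pos: [0.4391, -0.1692, 0.2314]
eef_rot: [0.0, 0.743, 0.669, 0.0]
wrist_force: [1.1, 0.2, 0.5]
opening: 0.003
grasp_force: 0.0
```

Request:
{"op": "move_arm", "data": {"plan": [0,0,-1,0,0,0,0,0,-2,0,0,0,0,0,-2.6,0,0,0,0,0,-2.9,0,0,0,0,0,-3.0,0,0,0,0,0,-3.0,0,0,0]}}

```text
time_s: 2.25
eef_pos: [0.4388, -0.1711, 0.0821]
eef_rot: [0.001, 0.744, 0.668, 0.0]
wrist_force: [0.1, 0.4, 0.5]
opening: -0.002
grasp_force: 0.0
```

Run:
```python
from h import *
a=snap('scene','s2')['pixels'][155:275,275:375];b=snap('side','d2')['pixels'][165:285,185:285]
cv2.imwrite('pics/c2.png',cv2.resize(np.hstack([a,b])[:,:,::-1],None,fx=4,fy=4,interpolation=cv2.INTER_CUBIC))
```

```text
(no output)
```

View pics/c2.png

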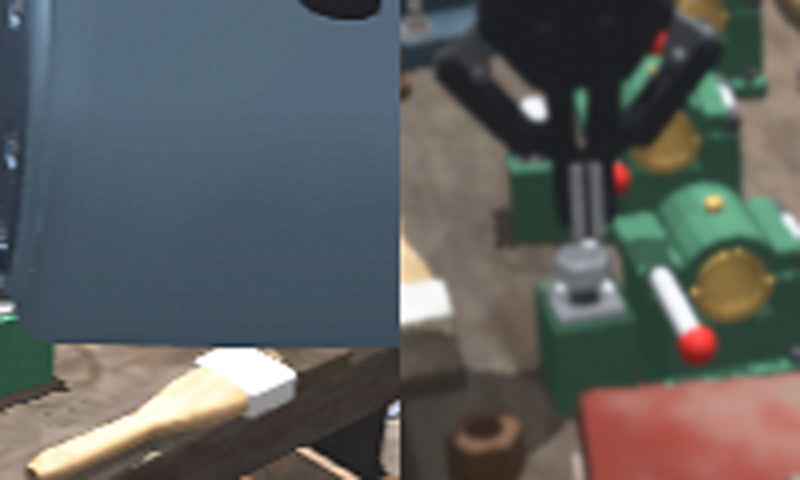

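The closed fingers sit centred over the near bolt head (side crop about (583,250)). The arm hides this block in the scene view. Pressing gently now.

Request:
{"op": "move_arm", "data": {"plan": [0,0,-0.12,0,0,0,0,0,-0.2,0,0,0,0,0,-0.24,0,0,0,0,0,-0.28,0,0,0,0,0,-0.32,0,0,0,0,0,-0.32,0,0,0]}}

```text
time_s: 3.1
eef_pos: [0.4386, -0.1708, 0.0691]
eef_rot: [-0.0, 0.744, 0.668, -0.0]
wrist_force: [-16.2, 9.9, 44.1]
opening: 0.004
grasp_force: 22.1
```

Near bolt is tight (44 N at z = 69 mm). On to the middle one.

Request:
{"op": "move_arm", "data": {"plan": [0,0,0.7,0,0,0,0,0,1.4,0,0,0,0.08,1.1,1.4,0,0,0,0.16,2.2,1.4,0,0,0,0.24,3.16,1.4,0,0,0,0.24,3.16,0.6,0,0,0,0.24,3.16,0.3,0,0,0,0.24,3.16,0.3,0,0,0]}}

```text
time_s: 4.1
eef_pos: [0.4493, -0.0128, 0.0793]
eef_rot: [-0.001, 0.744, 0.668, -0.001]
wrist_force: [-0.1, -0.4, 0.8]
opening: -0.003
grasp_force: 0.0
```

Request:
{"op": "move_arm", "data": {"plan": [0,0,-0.12,0,0,0,0,0,-0.2,0,0,0,0,0,-0.24,0,0,0,0,0,-0.28,0,0,0,0,0,-0.28,0,0,0]}}

```text
time_s: 4.72
eef_pos: [0.4511, -0.0133, 0.0693]
eef_rot: [0.001, 0.744, 0.668, -0.0]
wrist_force: [-10.7, 1.4, 30.2]
opening: 0.002
grasp_force: 15.3
```

Middle bolt is tight too (30 N). The left one remains, so I'll check the clearance to the drill press first.

Run:
```python
from h import *
c=ctrl.camera('scene');d=ctrl.camera('side')
for n,(u,v) in dict(corner=(292,465),front=(195,520),colR=(255,455),m16=(326,470)).items(): print(n,ray(c,u*.64,v*.64,.0).round(3))
for n,(u,v) in dict(clampbase=(318,243),base=(228,160),base2=(200,178)).items(): print(n,ray(d,u,v,.0).round(3))
# press head lower right edge: line of sight at x of column
for u,v in [(235,215),(255,455)]:
    for z in (.02,.1,.2,.3): print(u,v,z,ray(c,u*.64,v*.64,z).round(3))
```

```text
corner [0.412 0.206 0.   ]
front [0.394 0.317 0.   ]
colR [0.45 0.23 0.  ]
m16 [0.384 0.181 0.   ]
clampbase [ 0.615 -0.161 -0.   ]
base [0.539 0.335 0.   ]
base2 [0.441 0.232 0.   ]
235 215 0.02 [ 1.283 -0.107  0.02 ]
235 215 0.1 [1.015e+00 1.000e-03 1.000e-01]
235 215 0.2 [0.679 0.137 0.2  ]
235 215 0.3 [0.343 0.272 0.3  ]
255 455 0.02 [0.426 0.24  0.02 ]
255 455 0.1 [0.327 0.28  0.1  ]
255 455 0.2 [0.204 0.329 0.2  ]
255 455 0.3 [0.081 0.378 0.3  ]
```

Request:
{"op": "move_arm", "data": {"plan": [0,0,0.7,0,0,0,0,0,1.4,0,0,0,0.4,1.0,1.4,0,0,0,0.8,2.0,1.4,0,0,0,1.21,3.12,1.4,0,0,0,1.21,3.12,0.6,0,0,0,1.21,3.12,0.3,0,0,0,1.21,3.12,0.3,0,0,0]}}

```text
time_s: 5.82
eef_pos: [0.5096, 0.1427, 0.0802]
eef_rot: [-0.001, 0.745, 0.668, -0.001]
wrist_force: [0.0, -0.9, 0.7]
opening: -0.003
grasp_force: 0.0
```

Request:
{"op": "move_arm", "data": {"plan": [0,0,-0.12,0,0,0,0,0,-0.2,0,0,0,0,0,-0.24,0,0,0,0,0,-0.3,0,0,0,0,0,-0.3,0,0,0]}}

```text
time_s: 6.45
eef_pos: [0.5111, 0.1433, 0.0664]
eef_rot: [0.0, 0.744, 0.668, 0.0]
wrist_force: [0.1, -0.1, 0.6]
opening: 0.002
grasp_force: 0.4
```

Request:
{"op": "move_arm", "data": {"plan": [0,0,-0.06,0,0,0,0,0,-0.12,0,0,0,0,0,-0.16,0,0,0,0,0,-0.2,0,0,0,0,0,-0.2,0,0,0,0,0,-0.2,0,0,0]}}

```text
time_s: 7.2
eef_pos: [0.5114, 0.1434, 0.0592]
eef_rot: [0.0, 0.744, 0.668, 0.0]
wrist_force: [-10.5, -3.2, 29.7]
opening: 0.0
grasp_force: 14.8
```

The left bolt went to its stop (z = 59 mm, 30 N). Now for its pin at about (0.534, 0.086, 0.066).

Request:
{"op": "move_arm", "data": {"plan": [0,0,0.8,0,0,0,0,0,1.7,0,0,0,0.25,-0.6,1.7,0,0,0,0.47,-1.18,1.7,0,0,0,0.47,-1.18,1.7,0,0,0,0.47,-1.18,1.7,0,0,0], "grip": 45}}

```text
time_s: 7.95
eef_pos: [0.5336, 0.0849, 0.1406]
eef_rot: [-0.001, 0.744, 0.668, -0.0]
wrist_force: [1.1, -0.0, 0.2]
opening: 0.526
grasp_force: 0.0
```

Run:
```python
from h import *
a=snap('wrist','w3')['pixels'];b=snap('side','d3')['pixels'][100:250,180:320]
a=cv2.resize(a,(400,300));b=cv2.resize(b,(400,428),interpolation=cv2.INTER_CUBIC)
a=np.vstack([a,np.zeros((128,400,3),np.uint8)])
cv2.imwrite('pics/c3.png',np.hstack([a,b])[:,:,::-1])
```

```text
(no output)
```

View pics/c3.png

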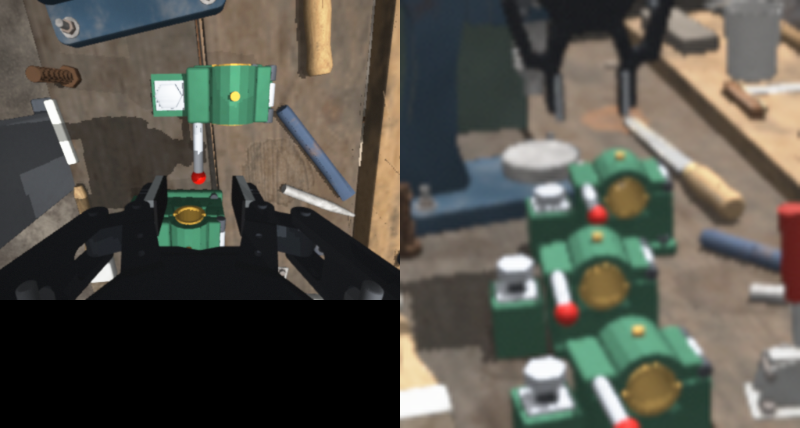

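The wrist view shows the pin (198,150) centred between the fingers (centre about 199) and parallel to the pads. The side view confirms the left bolt has sunk. Descend and close.

Request:
{"op": "move_arm", "data": {"plan": [0,0,-0.8,0,0,0,0,0,-1.4,0,0,0,0,0,-1.75,0,0,0,0,0,-1.87,0,0,0,0,0,-1.87,0,0,0]}}

```text
time_s: 8.68
eef_pos: [0.5346, 0.0845, 0.0481]
eef_rot: [0.0, 0.744, 0.668, 0.0]
wrist_force: [-0.1, -0.2, -0.7]
opening: 0.525
grasp_force: 0.0
```

Request:
{"op": "move_arm", "data": {"plan": [0,0,0,0,0,0,0,0,0,0,0,0,0,0,0,0,0,0,0,0,0,0,0,0,0,0,0,0,0,0,0,0,0,0,0,0], "grip": 0}}

```text
time_s: 9.43
eef_pos: [0.5323, 0.0846, 0.0485]
eef_rot: [-0.001, 0.744, 0.668, -0.002]
wrist_force: [-10.3, 0.7, 10.5]
opening: 0.092
grasp_force: 58.6
```

Request:
{"op": "move_arm", "data": {"plan": [0.01,0,0.1,0,0,0,0.03,0,0.21,0,0,0,0.05,-0.01,0.31,0,0,0,0.08,-0.01,0.41,0,0,0,0.12,-0.01,0.5,0,0,0,0.17,-0.02,0.6,0,0,0,0.17,-0.02,0.6,0,0,0]}}

```text
time_s: 10.3
eef_pos: [0.5389, 0.084, 0.0769]
eef_rot: [-0.003, 0.744, 0.668, -0.003]
wrist_force: [-13.1, 2.8, 2.1]
opening: 0.092
grasp_force: 58.8
```

Request:
{"op": "move_arm", "data": {"plan": [0.03,0,0.09,0,0,0,0.08,-0.01,0.18,0,0,0,0.15,-0.02,0.26,0,0,0,0.22,-0.03,0.33,0,0,0,0.3,-0.03,0.4,0,0,0,0.38,-0.04,0.47,0,0,0,0.38,-0.04,0.47,0,0,0,0.38,-0.04,0.47,0,0,0]}}

```text
time_s: 11.3
eef_pos: [0.5572, 0.0822, 0.102]
eef_rot: [-0.004, 0.744, 0.668, -0.004]
wrist_force: [-22.4, 2.0, 19.2]
opening: 0.088
grasp_force: 59.2
```

Run:
```python
from h import *
o=ctrl.get_obs();print(o['eef_pos'],o['wrist_force'],o['opening'],o['grasp_force'])
a=snap('scene','s4')['pixels'][150:290,150:350];b=snap('side','d4')['pixels'][90:230,190:330]
cv2.imwrite('pics/c4.png',cv2.resize(np.hstack([a,b])[:,:,::-1],(782,322),interpolation=cv2.INTER_CUBIC))
```

```text
[0.55716064 0.08222575 0.10204315] [-22.42890448   1.95644916  19.20073752] 0.08806007033200047 59.24883306026459
```

View pics/c4.png

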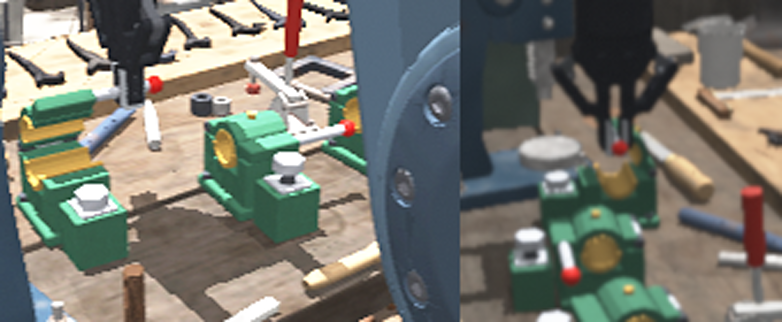

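The left cap is held open at about 0.9 rad, with the pin's red ball between the fingers at (155,85). The other two caps are shut and the left bolt is down.

```bash
python3 -c "
from bench import ctrl
print(abs(ctrl.get_obs()['dq']).max()); print(ctrl.hand_in())"
```

```text
0.0016631719290894351
the job is handed in; nothing more can be done
None
```

I pushed the left block's loose bolt down to its stop, and handed in with that block's cap held about 0.9 rad open, the other two caps shut and no loose parts touched; the hand-in returned no verdict.

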